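# Set the magnet slide under the sample tubes

## Robot

A 7-joint arm with a two-finger parallel gripper is mounted at the origin on the work surface. World frame = base frame: x ahead of the robot, y to its left, z up, the work surface at z = 0. Lengths are in m, angles in rad, forces in N, time in s.
With the tool pointing down it reaches from about 0.35 to 0.9 m from the base axis. Payload 7.2 kg.
Tool frame: the origin (TCP) lies at the very end of the fingers, on their centre line; the grasp point (between the pads) lies 19 mm behind it; z points along the fingers, y is the line along which they close (so a half turn about z gives the same grasp; the last joint's range is limited). The gripper opens to 88 mm and grips with 3 to 60 N. Pads are 20 mm wide; open, the fingers measure 115 mm over their backs; the gripper's body (75 mm by 178 mm) begins 61 mm behind the grasp point.
Start: joints at [-1.209, 0.411, -0.013, 1.596, 0.006, 1.134, -0.082], TCP at [0.26, 0.568, 0.223] pointing down, gripper open.
Joint ranges: [-2.95, 2.95], [-0.29, 1.99], [-1.47, 1.44], [0.14, 2.54], [-1.03, 4.17], [0.13, 1.85], [-2.86, 2.86]. Speed limits (rad/s): [2.39, 2.39, 3.01, 3.01, 3.14, 3.14, 3.14].

## Interface

Orientations are given as a unit quaternion [w, x, y, z].
In Python, from workcell import robot, viewer, ticket gives the robot as it stands.
- The arm moves only by the tool send_rows, never from a script. Its argument "increments" is a list of rows, each a list of 7 numbers: the shift along the tool's x, y, z in units of 12 cm (1.0 is 12 cm), then the turn, a rotation vector about the tool's x, y, z in units of pi/4 rad (1.0 is pi/4 rad), then the opening, from 0 (shut) to 1 (fully open). A call has 1 to 20 rows; each row is the pose to reach, as a shift and turn from the pose commanded when the call began, along the tool's axes at that moment; what a row does not reach only later rows make up. A row lasts 1/12 s, in which the tool goes at most 41.7 mm and 7.16 degrees, less where a joint would pass 70% of its speed; a pose out of reach is approached as far as the arm can. A call with a number of a shift or a turn outside -1 to 1 is refused whole. A call with a gripper value outside its range is refused whole. The fingers move at their own pace and stop on an object; "squeeze" is the grip in N (left out, the last holds). Time passes only in rows, so rows that repeat a pose let the fingers close. It gives the time, the measured TCP pose, the force, the opening and the grip force at its end, in the units of the state.
- robot.read_state(): the state, without advancing time (a new reading comes with each control period).
- viewer.snapshot(name): name is "side" or "top"; returns (picture, depth): 420x560x3 uint8, red, green, blue; 420x560 float32, m along the optical axis (not along the pixel's ray), 0 where there is no reading.
- viewer.camera_info(name): a dict with "fovy" (degrees; the focal length in pixels is half the picture's height over the tangent of half this angle, whatever the lens; pixels are square), "cx", "cy" (the principal point, pixels), "eye" and "attitude" of the camera in the world. Camera axes: x right, y down, z forward; pixel columns grow to the right and rows downward; lengths in m; the calibration is good to about 2 mm. A picture is of the moment at which its call begins. camera_info takes no time and is no camera call.
- ticket.finish_job(): hands the job in; it is judged then, once.
Trained networks look in the newest picture that a camera, given by its name, has taken for a name from the list of things; names that differ only in an ending like _2 or _b are one class to them, and where a whole thing is asked for, a point or a joint stands for the part that bears it (a point fixed in the world has none). Each returns a list of dicts, best first, with "confidence" (0 to 1); they miss things now and then, are a little off and sometimes report something else, mostly with a low value. They report only what shows in the picture. A call takes as long as a camera call.
- viewer.spot_in(camera, query): "position" ([x, y, z] in m, in world coordinates, good to about 4 mm: the middle of the surface that is visible of it).
- viewer.mark_of(camera, query): "position" ([x, y, z] in m, in world coordinates, good to about 4 mm: a listed point, or the origin of a listed thing).
The state is a dict: "time": time; "joint_pos": joint angles; "qd": joint speeds; "tau": joint torques, N m; "position": TCP position; "tool_rot": TCP orientation; "force": force on the tool from outside, world axes, zero at the start; "torque": the same for the moment, N m; "grip_width": opening from 0.0 (shut) to 1.0 (fully open); "grasp_force": force on a finger pad.
Only numpy, scipy, OpenCV 4.12 (cv2) and the standard library are available. Lean on these libraries where they do the work, as an engineer would, in place of code of your own. Each camera call takes 0.05 s, during which the arm holds its last target. There are 200 camera calls.

## Task

Two magnet stands are on the bench; bring the magnet under the tubes of the one that holds the capped sample tubes. With closed fingertips push its sprung slide inward by the upright front plate until it is past the stop pin, then let it go so that it springs back and stays latched at mid position; leave it there, untouched. Do not touch the stop pin's knob, and leave the empty stand's slide and the jar, tip box and pipette where they are.

Things in the scene. Friction and masses are not known exactly. Their poses are not given: they have to be found in the camera images.
- full: the LOADED magnet stand, fixed; grey base 195 x 100 x 14 mm. Origin at bench height on its centre line; x = push direction, from the front push plate (robot side) to the tube deck; z up. Base spans x = -75 to 120 mm; bridge with stop pin at x = -5 mm, 53 mm high. White deck at x = 60 mm, 60 mm high, holds four capped tubes, tops at 82 mm.
- empty: the EMPTY magnet stand, fixed; grey base 195 x 100 x 14 mm. Origin at bench height on its centre line; x = push direction, from the front push plate (robot side) to the tube deck; z up. Base spans x = -75 to 120 mm; bridge with stop pin at x = -5 mm, 53 mm high. Its white deck has four empty holes, no tubes.
- full_push (a point): centre of the front (robot-side) face of the loaded stand's upright grey push plate, 38 mm above the bench, 95 mm before the stand's origin at rest; moves with the slide, pushed along the stand's +x. Plate 64 mm wide, 12 mm thick, from 14 to 58 mm above the bench; bare bench before it
- full_slide (a joint): travel of the loaded stand's sprung slide, m: 0 = out at rest, 0.050 = far stop, 0.028 = mid, latched on the pin. Spring pushes out, 3 N at 0 to 6 N at the far stop; from 0.010 to 0.025 lifting the pin adds 2 to 4 N. Past 0.029 the pin drops behind the tooth; let go, the slide springs back onto it and stays; let go sooner, it springs right out
- full_knob (a point): top centre of the black knob (18 mm wide) of the loaded stand's upright stop pin, 70 mm above the bench when down; it rises by up to 8 mm by itself as the slide's tooth passes under it, then drops. Not to be touched
- full_pin (a joint): height of the loaded stand's stop pin in m: 0 = down; the passing tooth lifts it to about 0.008
- empty_push (a point): centre of the front (robot-side) face of the empty stand's upright grey push plate, 38 mm above the bench, 95 mm before the stand's origin at rest; moves with the slide, pushed along the stand's +x. Plate 64 mm wide, 12 mm thick, from 14 to 58 mm above the bench; bare bench before it
- empty_slide (a joint): the same travel for the empty stand; it rests at 0 and must stay there
- jar_mid (a point): centre of a loose amber screw-cap jar, 38 mm wide, 58 mm high, standing between the stands; leave alone
- tipbox_mid (a point): centre of a loose blue pipette-tip box with clear lid, 120 x 80 x 62 mm; leave alone
- pipette_mid (a point): point in the handle of a loose white pipette lying on the bench, 262 mm long in all (122 mm to the front, 140 mm back, roughly along x), 26 mm thick; leave alone

How it is judged:
On the way:
1. the loaded stand's slide is pushed in past its stop pin (value of joint full_slide above 0.0295 m).
At the end, for the whole second after the job is handed in: the loaded stand's slide rests latched at mid position (0.0255 to 0.0300 m of travel) with its stop pin down (within 2 mm), the empty stand's slide is out at rest (within 4 mm), and the jar, tip box and pipette are within 20 mm of where they started (value of joint full_slide between 0.0255 and 0.03 m and velocity of joint full_slide between -0.005 and 0.005 m/s and value of joint full_pin below 0.002 m and value of joint empty_slide below 0.004 m and distance of each of jar_mid, tipbox_mid, pipette_mid from where it was at the start of the episode below 0.02 m); the robot touches nothing.
It fails at once if the jar, tip box or pipette is lifted, carried or shoved away (more than 20 mm) (distance of any of jar_mid, tipbox_mid, pipette_mid from where it was at the start of the episode above 0.02 m).
It fails at once if the empty stand's slide is pushed in (more than 8 mm) (value of joint empty_slide above 0.008 m).
It fails at once if the stop pin's knob is touched (contact force between any of the fingers, the arm and full_pin above 0.5 N).
It also fails if it takes over 35 s, if anything falls off the work surface, if the arm or the gripper's body presses on something with over 40 N, if the wrist force passes 120 N, or if a joint passes its speed limit or range.

## Working session

There is one attempt and no reset: what is moved stays moved. The work goes in short steps, Python scripts to look and compute and a tool call to move; the robot and the scene stay as the last step left them, time stands still between calls to the robot, and variables do not carry over. Pictures are saved under pics/ and viewed, at most 10 in all, crops included, and the job is handed in when it is done.

Besides the shell and the picture viewer there is one more tool, called after ">>>" as a command line: name --pt "numbers of a row" for each row, then --argument value for the rest. send_rows: Moves the arm, as the interface text tells. Shifts and turns lie within -1 to 1; 1 stands for 12 cm of shift or pi/4 rad of turn. Its arguments: {"type":"object","properties":{"increments":{"type":"array"},"squeeze":{"type":"number"}},"required":["increments"]}

```bash
mkdir -p pics; python3 - <<'E'
from workcell import robot, viewer
import cv2
s=robot.read_state(); print(s["time"],s["position"],s["tool_rot"],s["force"],s["grip_width"])
for c in("top","side"):
    p,d=viewer.snapshot(c); cv2.imwrite(f"pics/{c}0.png",p[:,:,::-1])
    i=viewer.camera_info(c); print(c,i)
    for q in("full","empty","full_push","empty_push","full_knob","jar_mid","pipette_mid","tipbox_mid"):
        print(q,[([round(float(v),3) for v in r["position"]],round(r["confidence"],2)) for r in viewer.mark_of(c,q)[:3]])
E
```

```text
0.0 [0.26027665 0.56769471 0.22183145] [-1.00695011e-04  2.13255750e-01  9.76996100e-01 -7.72239317e-04] [ 0.76266146 -0.18896987 -0.24229087] 0.9989722350587733
top {'fovy': 57.24791512032246, 'cx': 279.4239385792144, 'cy': 209.7457626533693, 'eye': array([0.37549503, 0.00143386, 1.04851953]), 'attitude': array([-0.05955145,  0.70746602, -0.7019946 ,  0.05611625])}
full [([0.564, 0.221, -0.001], 0.73)]
empty [([0.567, -0.143, -0.0], 0.93), ([0.454, -0.009, 0.027], 0.72), ([0.566, 0.222, -0.001], 0.38)]
full_push [([0.466, 0.218, 0.037], 0.94), ([0.455, -0.006, 0.026], 0.16)]
empty_push [([0.47, -0.131, 0.041], 0.77)]
full_knob [([0.555, 0.218, 0.07], 0.46)]
jar_mid [([0.455, -0.008, 0.028], 0.66)]
pipette_mid [([0.572, -0.436, 0.014], 0.96)]
tipbox_mid [([0.592, 0.45, 0.03], 0.81)]
side {'fovy': 53.8326448290785, 'cx': 275.6002610413673, 'cy': 205.08347707968437, 'eye': array([ 0.2398977 , -0.56071548,  0.83462764]), 'attitude': array([-0.32958896,  0.91594372, -0.21272872,  0.08464464])}
full [([0.564, 0.221, 0.003], 0.62)]
empty [([0.567, -0.142, 0.001], 0.77)]
full_push [([0.47, 0.222, 0.039], 0.75)]
empty_push [([0.471, -0.138, 0.037], 0.94)]
full_knob [([0.56, 0.22, 0.071], 0.54)]
jar_mid [([0.459, -0.005, 0.025], 0.77)]
pipette_mid [([0.575, -0.436, 0.011], 0.69)]
tipbox_mid [([0.589, 0.454, 0.033], 0.88), ([0.574, -0.437, 0.011], 0.61)]
```

View pics/top0.png

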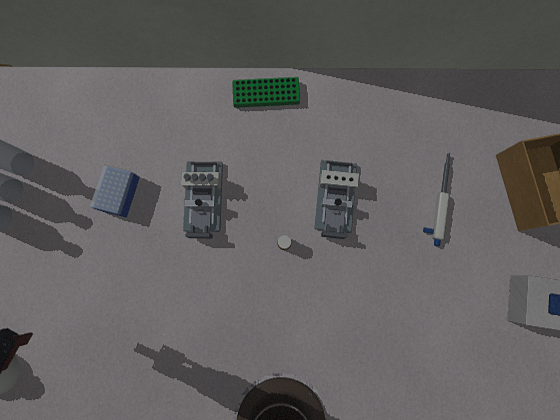

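View pics/side0.png

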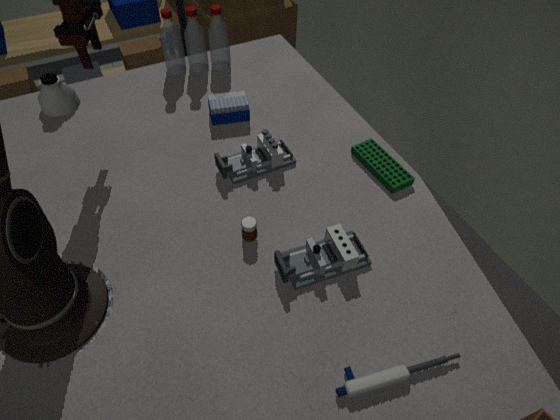

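The loaded stand, with grey caps on its deck, is the left one in the top picture, around pixel (202,198). Its plate is at (200,234). The empty stand, whose deck shows holes, is at (338,198), and the jar is at (284,242). Next I'll measure the yaw and the front of the plate from depth.

```bash
cat > h.py <<'E'
import numpy as np
from scipy.spatial.transform import Rotation as R
from workcell import robot, viewer
def cloud(c):
    p,d=viewer.snapshot(c); i=viewer.camera_info(c)
    h,w=d.shape; f=h/2/np.tan(np.radians(i["fovy"])/2)
    v,u=np.mgrid[:h,:w]; q=np.stack([(u-i["cx"])*d/f,(v-i["cy"])*d/f,d],-1)
    return p,q@R.from_quat(i["attitude"],scalar_first=True).as_matrix().T+i["eye"],d>0
E
python3 - <<'E'
from h import *; import cv2
P,X,ok=cloud("top")
X=X[ok]; m=(abs(X[:,0]-.575)<.16)&(abs(X[:,1]-.22)<.09)
S=X[m]; print("bench z",np.median(S[:,2]))
B=S[S[:,2]>.007]
r=cv2.minAreaRect((B[:,:2]*1000).astype(np.float32)); print("all rect mm",r)
B2=S[(S[:,2]>.008)&(S[:,2]<.022)]; print("base",cv2.minAreaRect((B2[:,:2]*1000).astype(np.float32)),len(B2))
Pl=S[(S[:,2]>.045)&(S[:,2]<.066)&(S[:,0]<.51)]; print("plate top",len(Pl),Pl.min(0),Pl.max(0),Pl.mean(0))
K=S[(S[:,2]>.062)&(S[:,0]<.59)]; print("knob",len(K),K.mean(0))
D=S[(S[:,2]>.055)&(S[:,0]>.59)]; print("deck",len(D),D.mean(0),cv2.minAreaRect((D[:,:2]*1000).astype(np.float32)))
E
```

```text
bench z 0.0009546106923730147
all rect mm ((574.2761840820312, 218.78555297851562), (100.4346694946289, 213.3381805419922), 89.86785888671875)
base ((575.7904663085938, 218.7820587158203), (100.4346694946289, 210.3096160888672), 89.86785888671875) 1018
plate top 141 [0.46755937 0.18639233 0.04549175] [0.49902975 0.25111882 0.06109123] [0.47625353 0.21779212 0.0550542 ]
knob 39 [0.55728965 0.21816976 0.06848222]
deck 482 [0.62040278 0.21656786 0.06660616] ((621.77783203125, 218.97328186035156), (35.40279006958008, 98.67029571533203), 0.2672400176525116)
```

>>> send_rows --pt "-0.15 -0.13 0 0 0 -0.08 0" --pt "-0.3 -0.26 0 0 0 -0.16 0" --pt "-0.45 -0.4 0 0 0 -0.24 0" --pt "-0.6 -0.53 0 0 0 -0.32 0" --pt "-0.75 -0.66 0 0 0 -0.4 0" --pt "-0.9 -0.8 0 0 0 -0.48 0" --pt "-1 -0.88 0 0 0 -0.547 0" --pt "-1 -0.88 0 0 0 -0.547 0" --pt "-1 -0.88 0 0 0 -0.547 0" --squeeze 20

```text
time: 1.7
position: [0.326, 0.422, 0.223]
tool_rot: [0.0, 0.002, 1.0, 0.0]
force: [-0.9, 0.4, -0.3]
grip_width: 0.356
grasp_force: 0.0
```

>>> send_rows --pt "-0.15 -0.2 0 0 0 0 0" --pt "-0.3 -0.4 0 0 0 0 0" --pt "-0.45 -0.6 0 0 0 0 0" --pt "-0.6 -0.8 0 0 0 0 0" --pt "-0.72 -1 0 0 0 0 0" --pt "-0.72 -1 0 0 0 0 0" --pt "-0.72 -1 0 0 0 0 0"

```text
time: 2.28
position: [0.4123, 0.3024, 0.2227]
tool_rot: [0.0, 0.002, 1.0, 0.0]
force: [0.6, 0.9, -0.2]
grip_width: 0.007
grasp_force: 0.0
```

>>> send_rows --pt "0 -0.2 0.1 0 0 0 0" --pt "0 -0.4 0.3 0 0 0 0" --pt "0 -0.6 0.5 0 0 0 0" --pt "0 -0.69 0.7 0 0 0 0" --pt "0 -0.69 0.85 0 0 0 0" --pt "0 -0.69 0.95 0 0 0 0" --pt "0 -0.69 0.95 0 0 0 0" --pt "0 -0.69 0.95 0 0 0 0"

```text
time: 2.95
position: [0.4111, 0.2211, 0.1084]
tool_rot: [-0.001, -0.001, 1.0, -0.0]
force: [0.4, -0.1, 0.1]
grip_width: 0.004
grasp_force: 0.0
```

>>> send_rows --pt "0 -0.01 0.12 0 0 0 0" --pt "0 -0.015 0.25 0 0 0 0" --pt "0 -0.015 0.4 0 0 0 0" --pt "0 -0.015 0.53 0 0 0 0" --pt "0 -0.015 0.62 0 0 0 0" --pt "0 -0.015 0.62 0 0 0 0" --pt "0 -0.015 0.62 0 0 0 0"

```text
time: 3.53
position: [0.412, 0.2187, 0.0348]
tool_rot: [0.0, -0.0, 1.0, 0.0]
force: [0.5, -0.7, -0.1]
grip_width: 0.008
grasp_force: 0.0
```

```bash
python3 - <<'E'
from h import *; import cv2
for c in("top","side"):
    p,d=viewer.snapshot(c); cv2.imwrite(f"pics/{c}1.png",cv2.resize(p[90:290,130:330,::-1],None,fx=3,fy=3))
    print([(r["position"],r["confidence"]) for r in viewer.mark_of(c,"full_push")[:2]])
s=robot.read_state();print(s["position"],s["force"])
E
```

```text
[([0.4649, 0.218, 0.0407], 0.92)]
[([0.4691, 0.2185, 0.0354], 0.71)]
[0.41252022 0.21827598 0.0353086 ] [1.04996452 0.08544744 0.09208685]
```

View pics/side1.png

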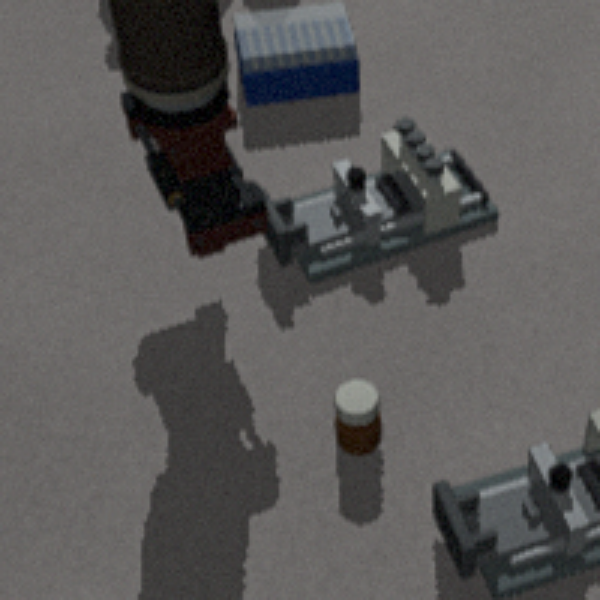

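The side crop shows the closed fingertips at about (260,215), right in front of the loaded stand's plate at (280,230). The empty stand and the jar are clear, so I'll push.

>>> send_rows --pt "-0.15 0 0 0 0 0 0" --pt "-0.3 0 0 0 0 0 0" --pt "-0.35 0 0 0 0 0 0" --pt "-0.4 0 0 0 0 0 0" --pt "-0.44 0 0 0 0 0 0" --pt "-0.48 0 0 0 0 0 0" --pt "-0.52 0 0 0 0 0 0" --pt "-0.56 0 0 0 0 0 0" --pt "-0.6 0 0 0 0 0 0" --pt "-0.64 0 0 0 0 0 0" --pt "-0.67 0 0 0 0 0 0" --pt "-0.7 0 0 0 0 0 0" --pt "-0.7 0 0 0 0 0 0" --pt "-0.7 0 0 0 0 0 0"

```text
time: 4.9
position: [0.495, 0.2174, 0.034]
tool_rot: [-0.001, -0.0, 1.0, -0.0]
force: [-5.6, -0.1, 2.5]
grip_width: 0.005
grasp_force: 2.5
```

```bash
python3 - <<'E'
from h import *
for c in("top","side"):
    viewer.snapshot(c)
    print([(r["position"],r["confidence"]) for q in("full_push","full_knob") for r in viewer.mark_of(c,q)[:2]])
s=robot.read_state();print(s["position"],s["force"])
E
```

```text
[([0.5036, 0.2205, 0.0398], 0.96), ([0.556, 0.2176, 0.0655], 0.52)]
[([0.5065, 0.2221, 0.0378], 0.61)]
[0.49482663 0.21749359 0.03399468] [-4.70433817  0.92952185  1.29411235]
```

The slide has travelled about 38 mm at about 5 N, which is past the pin. Now I'll back off.

>>> send_rows --pt "0.04 0 0 0 0 0 0" --pt "0.08 0 0 0 0 0 0" --pt "0.12 0 0 0 0 0 0" --pt "0.2 0 0 0 0 0 0" --pt "0.35 0 0 0 0 0 0" --pt "0.5 0 0 0 0 0 0" --pt "0.7 0 0 0 0 0 0" --pt "0.85 0 0 0 0 0 0" --pt "0.85 0 0 0 0 0 0" --pt "0.85 0 0 0 0 0 0"

```text
time: 6.03
position: [0.3939, 0.2179, 0.0347]
tool_rot: [0.001, -0.0, 1.0, 0.0]
force: [1.0, 0.5, 0.6]
grip_width: 0.005
grasp_force: 0.0
```

```bash
python3 - <<'E'
from h import *; import cv2
for c in("top","side"):
    p,d=viewer.snapshot(c); cv2.imwrite(f"pics/{c}2.png",cv2.resize(p[90:290,130:330,::-1],None,fx=3,fy=3))
    for q in("full_push","full_knob","empty_push","jar_mid"): print(q,[([round(float(v),3) for v in r["position"]],round(r["confidence"],2)) for r in viewer.mark_of(c,q)[:2]])
P,X,ok=cloud("top"); S=X[ok]
Pl=S[(S[:,2]>.045)&(S[:,2]<.066)&(S[:,0]<.535)&(S[:,0]>.45)&(abs(S[:,1]-.219)<.034)]; print(len(Pl),Pl.min(0),Pl.mean(0))
s=robot.read_state();print(s["time"],s["position"],s["force"])
E
```

```text
full_push [([0.491, 0.221, 0.041], 0.7)]
full_knob [([0.555, 0.22, 0.069], 0.62)]
empty_push [([0.472, -0.135, 0.04], 0.92)]
jar_mid [([0.453, -0.008, 0.03], 0.52)]
full_push [([0.495, 0.223, 0.039], 0.78)]
full_knob [([0.497, 0.222, 0.04], 0.64), ([0.56, 0.219, 0.071], 0.52)]
empty_push [([0.473, -0.141, 0.037], 0.67)]
jar_mid [([0.459, -0.002, 0.027], 0.8)]
151 [0.49522323 0.18707688 0.04500314] [0.50355442 0.21909749 0.05425472]
6.5833 [0.3940835  0.21745977 0.0341793 ] [0.44544646 0.56495418 0.06660827]
```

View pics/side2.png

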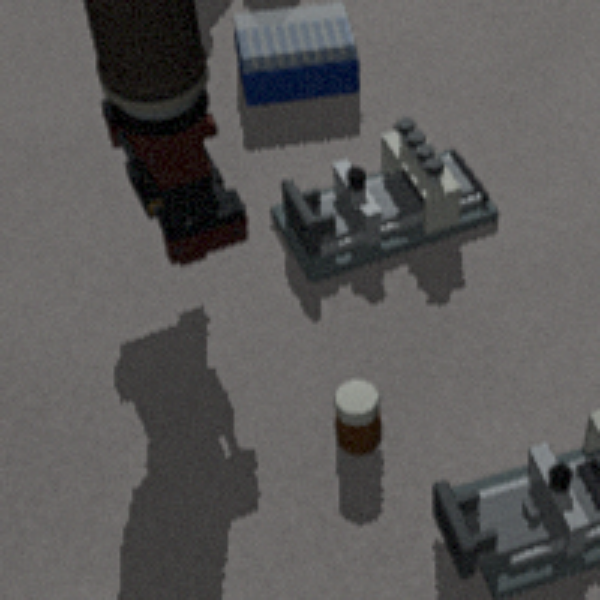

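The plate, at about (300,210), has moved in and stays 27–28 mm from rest. The pin's knob is down at (357,178), the gripper is clear, and the empty stand and jar haven't moved. The slide is latched.

```bash
python3 -c "
from workcell import ticket; print(ticket.finish_job())"
```

```text
the job is handed in; nothing more can be done
None
```

The loaded stand's slide was pushed past its stop pin and sprang back to rest latched at about 28 mm with the pin down; the empty stand's slide and the jar stayed put, the arm never went near the tip box or pipette, and the job is handed in (no verdict was returned).

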